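Kit engine parts into their matching holders

ROBOT

A 7-joint arm with a two-finger parallel gripper is mounted at the origin on the work surface. World frame = base frame: x ahead of the robot, y to its left, z up, the work surface at z = 0. Lengths are in m, angles in degrees, forces in N, time in s.
With the tool pointing down it reaches from about 0.375 to 0.925 m from the base axis. Payload 3.1 kg.
Tool frame: the origin (TCP) lies midway between the tips of the shut fingers; the grasp point (between the pads) lies 19 mm behind it (bot.grasp_offset is the distance from the TCP to the grasp point, in m); z points along the fingers, y is the line along which they close (so a half turn about z gives the same grasp; the last joint's range is limited). The gripper opens to 85 mm and grips with 20 to 120 N. Pads are 22 mm wide; open, the fingers measure 114 mm over their backs; the gripper's body (76 mm by 85 mm) begins 54 mm behind the grasp point. The pads swing forward as they close: fully open they stand 13 mm farther back than shut.
Start: joints at [-82.838, 21.939, 2.515, 91.553, -1.026, 66.532, -2.859], TCP at [0.144, 0.634, 0.231] pointing down, gripper open.
Joint ranges: [-149.38, 149.38], [-23.57, 123.04], [-84.95, 90], [0, 143.3], [-89.99, 269.99], [3.08, 112.72], [-163.45, 163.45]. Speed limits (degrees/s): [159.86, 159.86, 180, 180, 180, 180, 180].

INTERFACE

Orientations are given as [roll, pitch, yaw] about the fixed x, y, z axes, in that order (R = Rz(yaw) Ry(pitch) Rx(roll)).
In Python, from cell import bot, capture, camera_model gives the robot as it stands.
- The arm moves only by the tool carry_out, never from a script. Its argument "series" is a list of rows, each an object with "dp": the shift along the tool's x, y, z normalised to -1 to 1, where 1 is 0.04 m, a list of three; "rot": the turn, a rotation vector about the tool's x, y, z normalised to -1 to 1, where 1 is 0.08 rad, a list of three. In form: [{"dp": [x, y, z], "rot": [ax, ay, az]}, ...]. A call has 1 to 20 rows; each row shifts and turns the commanded pose from where the row before left it, along the tool's axes as they then stand; what a row does not reach is not made up. A row lasts 1/10 s, in which the tool goes at most 50 mm and 8.59 degrees, less where a joint would pass 70% of its speed; a pose out of reach is approached as far as the arm can. A call with a number of a shift or a turn outside -1 to 1 is refused whole. A call with a gripper value outside its range is refused whole. "gripper" is the opening, from 0 (shut) to 1 (fully open), set as the call begins (left out, the last holds). The fingers move at their own pace and stop on an object; the grip force is fixed at half the most. Time passes only in rows, so rows that do not move let the fingers close. It gives the time, the measured TCP pose, the force, the opening and the grip force at its end, in the units of the state.
- bot.get_state(): the state, without advancing time (a new reading comes with each control period).
- capture(name): name is "scene" or "top" or "wrist"; returns the picture (420x560x3 uint8, red, green, blue); there is no depth.
- camera_model(name): a dict with "fovy" (degrees; the focal length in pixels is half the picture's height over the tangent of half this angle, whatever the lens; pixels are square), "cx", "cy" (the principal point, pixels), "R" (3x3) and "t" (3): a world point X has camera coordinates R X + t; the wrist camera has in their place "hand_eye" (4x4, takes a point from camera to tool coordinates, whose origin is the TCP and whose axes are the flange's). Camera axes: x right, y down, z forward; pixel columns grow to the right and rows downward; lengths in m; the calibration is good to about 2 mm. A picture is of the moment at which its call begins: read the wrist's pose just before it. camera_model takes no time and is no camera call.
- bot.hand_in(): hands the job in; it is judged then, once.
The state is a dict: "time_s": time; "joint_positions": joint angles; "joint_velocities": joint speeds; "joint_efforts": joint torques, N m; "tcp_pos": TCP position; "eef_rot": TCP orientation; "contact_force": force on the tool from outside, world axes, zero at the start; "wrist_torque": the same for the moment, N m; "finger_gap": finger opening in m; "grip_force": force on a finger pad.
Only numpy, scipy, OpenCV 4.12 (cv2) and the standard library are available. Lean on these libraries where they do the work, as an engineer would, in place of code of your own. Each camera call takes 0.05 s, during which the arm holds its last target. There are 200 camera calls.

TASK

Put the four engine parts lying on the bench into the green holders made for them: the gear in the largest round dish, the piston in the middle one, the tappet in the smallest, and the connecting rod in the long cradle with its big end in the wide pocket. Keep each the way up it is, set it down rather than dropping it, so that it rests flat on its holder's floor inside the rim, and let go. Leave the brass bush and the spray can standing where they are.

Things in the scene. Friction and masses are not known exactly. Their poses are not given: they have to be found in the camera images.
- piston: loose aluminium engine piston standing crown up: plain cylinder, diameter 62 mm, 50 mm tall, dark ring grooves near the top, about 0.3 kg. Origin: centre of its underside; z up; its yaw does not matter.
- gear: loose steel timing gear lying flat, hub up: toothed disc of diameter 84 mm, 16 mm thick, with a central round hub of diameter 36 mm rising to 42.5 mm above the underside (grip it by the hub), about 0.45 kg. Origin: centre of its underside; z up; its yaw does not matter.
- tappet: loose steel bucket tappet, a smooth plain cylinder of diameter 34 mm, 32 mm tall, crown up, about 0.08 kg. Origin: centre of its underside; z up; its yaw does not matter.
- rod: loose steel connecting rod lying flat, 140 mm long, 20 mm thick, 0.4 kg: round big end of diameter 56 mm centred 53 mm towards its -x, small end of diameter 34 mm centred 42 mm towards its +x, between them a bare straight shank 50 mm long, 18 mm wide (along y), from 2 to 18 mm above the underside. Origin: mid-shank, on the underside; z up. Its x starts within 0.9 rad of world +x.
- piston_dish: fixed round green plastic dish, open on top, recess diameter 80 mm (outer diameter 92 mm), its flat floor 4 mm and its rim 12 mm above the bench; the middle-sized dish, for the piston. Origin: centre of its underside, on the bench; z up; its yaw does not matter.
- gear_dish: fixed round green plastic dish, open on top, recess diameter 102 mm (outer diameter 114 mm), its flat floor 4 mm and its rim 12 mm above the bench; the largest dish, for the gear. Origin: centre of its underside, on the bench; z up; its yaw does not matter.
- tappet_dish: fixed round green plastic dish, open on top, recess diameter 52 mm (outer diameter 64 mm), its flat floor 4 mm and its rim 12 mm above the bench; the smallest dish, for the tappet. Origin: centre of its underside, on the bench; z up; its yaw does not matter.
- cradle: fixed green cradle for the rod, 168 mm long; floor 4 mm, walls 12 mm above the bench, around a wide pocket (72 mm, for the big end, at its -x) and a narrow one (50 mm, for the small end, at its +x); no walls beside the middle 68 mm, for the fingers. Origin: on the bench, where the rod's origin belongs (8 mm of play all round); x along it, z up. Its x lies within 0.9 rad of world +x.
- bush: bystander: loose brass bush, a plain tube standing on the bench amid the work, diameter 28 mm, 40 mm tall. Origin: centre of its underside.
- spray_can: bystander: loose spray can standing off to the robot's right, diameter 60 mm, 170 mm tall. Origin: centre of its underside.
There are look-alikes about, which are no part of the job. Leave any blue or pink look-alike of the rod alone. What is shaped like the gear but orange or red is not meant.

How it is judged (in metres and radians):
At the end, for the whole second after the job is handed in: Each part is in its own holder, released and at rest: within 13 mm horizontally of the holder's origin, underside less than 6 mm above the holder's underside (floor: 4 mm), level within 0.05 rad; the rod along the cradle within 0.26 rad, big end in the wide pocket (horizontal distance between piston and piston_dish below 0.013 m and z of piston in the frame of piston_dish below 0.006 m and angle between each of piston, gear, tappet, rod's own z axis and vertical below 0.05 rad and linear speed of each of piston, gear, tappet, rod below 0.02 m/s and angular speed of each of piston, gear, tappet, rod below 0.2 rad/s and horizontal distance between gear and gear_dish below 0.013 m and z of gear in the frame of gear_dish below 0.006 m and horizontal distance between tappet and tappet_dish below 0.013 m and z of tappet in the frame of tappet_dish below 0.006 m and horizontal distance between rod and cradle below 0.013 m and z of rod in the frame of cradle below 0.006 m and angle between the x axis of rod and the x axis of cradle, either way round below 0.26 rad); the robot touches nothing.
It fails at once if a part is dropped or thrown: in the air, more than 50 mm above the bench, without the fingers on it ((height (world z) of piston above 0.05 m and contact force between the fingers and piston below 0.02 N) or (height (world z) of gear above 0.05 m and contact force between the fingers and gear below 0.02 N) or (height (world z) of tappet above 0.05 m and contact force between the fingers and tappet below 0.02 N) or (height (world z) of rod above 0.05 m and contact force between the fingers and rod below 0.02 N)).
It fails at once if the brass bush is shifted by more than 20 mm or knocked over (distance of bush from where it was at the start of the episode above 0.02 m or angle between bush's own z axis and vertical above 0.3 rad).
It fails at once if the spray can is shifted by more than 20 mm or knocked over (distance of spray_can from where it was at the start of the episode above 0.02 m or angle between spray_can's own z axis and vertical above 0.3 rad).
It also fails if it takes over 106 s, if anything falls off the work surface, if the arm or the gripper's body presses on something with over 40 N, if the wrist force passes 120 N, or if a joint passes its speed limit or range.

## Working session

There is one attempt and no reset: what is moved stays moved. The work goes in short steps, Python scripts to look and compute and a tool call to move; the robot and the scene stay as the last step left them, time stands still between calls to the robot, and variables do not carry over. Pictures are saved under pics/ and viewed, at most 14 in all, crops included, and the job is handed in when it is done.

Besides the shell and the picture viewer there is one more tool, called after "Request:" as name(argument=value, ...) on one line, values as JSON. carry_out: Moves the arm, as the interface text tells. Scaled input: -1 to 1 covers 0.04 m each way for a shift and 0.08 rad each way for a turn. Its arguments: {"type":"object","properties":{"series":{"type":"array","items":{"type":"object","properties":{"dp":{"type":"array","items":{"type":"number","minimum":-1,"maximum":1}},"rot":{"type":"array","items":{"type":"number","minimum":-1,"maximum":1}}}}},"gripper":{"type":"number"}},"required":["series"]}

```bash
mkdir -p pics; ls; python3 - <<'E'
from cell import bot, capture, camera_model
import cv2
s=bot.get_state();print(s)
for n in("scene","top","wrist"):
    cv2.imwrite(f"pics/{n}0.png",capture(n)[:,:,::-1]);print(n,camera_model(n))
E
```

```text
pics
{'time_s': 0.0, 'joint_positions': array([-82.83782929,  21.99302427,   2.51049012,  91.65160937,
        -1.02634742,  66.531695  ,  -2.86015536]), 'joint_velocities': array([ 0.01066513, -0.03660042, -0.04261454,  0.05095735, -0.02188667,
       -0.04776652, -0.00908236]), 'joint_efforts': array([ 2.61820505e-04, -4.33445370e+01,  1.02410909e+00, -2.49520236e+01,
        1.04423042e-02,  1.10711076e-02,  7.72302883e-06]), 'tcp_pos': array([0.14340604, 0.63299058, 0.22985434]), 'eef_rot': array([-1.79846311e+02,  7.24249672e-03,  1.67238377e+02]), 'contact_force': array([-0.09291974,  0.01191146,  0.34562271]), 'wrist_torque': array([-0.03558375, -0.00877926,  0.01263479]), 'grip_force': 0.0, 'finger_gap': 0.08533269800228836}
scene {'fovy': 53.02721895413154, 'cx': 286.80111377907656, 'cy': 211.04092400126464, 'R': array([[ 0.01201126,  0.99982413, -0.01440248],
       [ 0.74953797, -0.01853631, -0.66170177],
       [-0.66185237, -0.00284734, -0.74962879]]), 't': array([ 0.03217289, -0.32410479,  1.5705802 ])}
top {'fovy': 49.801789004103995, 'cx': 279.67931826111743, 'cy': 210.68742924463965, 'R': array([[ 0.00683836, -0.99988343,  0.01365124],
       [-0.9937456 , -0.00831672, -0.11135758],
       [ 0.11145814, -0.01280435, -0.99368664]]), 't': array([-0.02657797,  0.4773517 ,  1.4939671 ])}
wrist {'fovy': 65.46897775867052, 'cx': 277.02138959658026, 'cy': 209.2449290068606, 'hand_eye': array([[ 5.98579774e-04, -9.63774408e-01, -2.66718075e-01,
         6.75041397e-02],
       [ 9.99999777e-01,  6.56114457e-04, -1.26600650e-04,
         3.09030886e-04],
       [ 2.97012051e-04, -2.66717940e-01,  9.63774586e-01,
        -1.43700142e-01],
       [ 0.00000000e+00,  0.00000000e+00,  0.00000000e+00,
         1.00000000e+00]])}
```

View pics/top0.png

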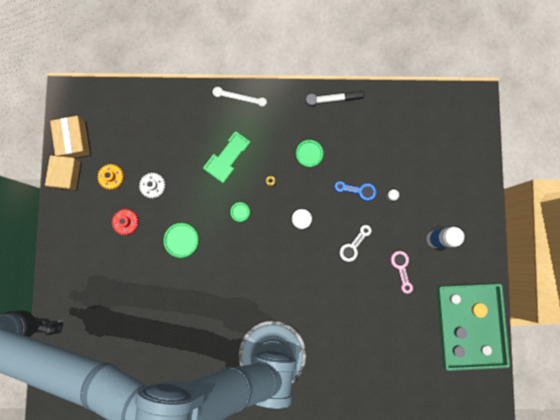

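View pics/scene0.png

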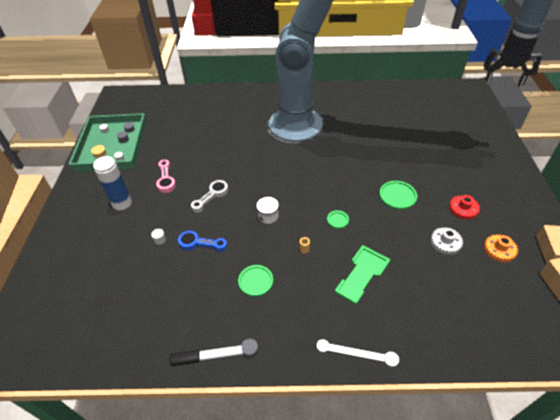

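The top view shows the grey gear at (152,185). Its look-alikes are orange at (110,176) and red at (125,222). The piston is at (301,219) and the tappet at (393,195), with other discs in the tray at (475,325). The steel rod is at (355,244), big end at the lower left; the blue rod is at (357,190), the pink one at (402,272), and the wrench and ratchet at the far edge are other lookalikes. The holders are the gear dish (181,240), piston dish (309,153), tappet dish (240,212) and cradle (227,157) with its wide pocket lower left. The bush is at (270,181) and the can at (447,238).

```bash
cat > h.py <<'E'
import numpy as np, cv2
from scipy.spatial.transform import Rotation as Ro
from cell import bot, capture, camera_model
def snap(n):
    """picture, K-ish and camera->world pose"""
    m=camera_model(n); s=bot.get_state(); im=capture(n)
    f=210/np.tan(np.radians(m["fovy"]/2))
    if n=="wrist":
        T=np.eye(4); T[:3,:3]=Ro.from_euler("xyz",s["eef_rot"],degrees=True).as_matrix(); T[:3,3]=s["tcp_pos"]
        T=T@np.array(m["hand_eye"]); Rw,c=T[:3,:3],T[:3,3]
    else:
        R=np.array(m["R"]); Rw=R.T; c=-R.T@np.array(m["t"])
    return im,(f,m["cx"],m["cy"],Rw,c)
def cast(cam,uv,z):
    f,cx,cy,Rw,c=cam; uv=np.atleast_2d(uv).astype(float)
    d=np.c_[(uv[:,0]-cx)/f,(uv[:,1]-cy)/f,np.ones(len(uv))]@Rw.T
    return c+d*((z-c[2])/d[:,2])[:,None]
def proj(cam,P):
    f,cx,cy,Rw,c=cam; q=(np.atleast_2d(P)-c)@Rw
    return np.c_[q[:,0]/q[:,2]*f+cx,q[:,1]/q[:,2]*f+cy]
def masks(im):
    h,s,v=[a.astype(int) for a in cv2.split(cv2.cvtColor(im,cv2.COLOR_RGB2HSV))]
    return dict(green=((h>40)&(h<85)&(s>100)&(v>90)),grey=((s<60)&(v>105)))
def blobs(m,amin):
    cs,_=cv2.findContours(m.astype(np.uint8),cv2.RETR_EXTERNAL,cv2.CHAIN_APPROX_NONE)
    return [c for c in cs if cv2.contourArea(c)>amin]
def show(n,name,amin=40,zs=dict(green=.012,grey=.03)):
    im,cam=snap(n)
    cv2.imwrite(f"pics/{name}.png",im[:,:,::-1]); np.savez(f"pics/{name}.npz",im=im,f=cam[0],cx=cam[1],cy=cam[2],R=cam[3],c=cam[4])
    for k,m in masks(im).items():
        for c in blobs(m,amin):
            (u,v),(w,h),a=cv2.minAreaRect(c)
            print(k,"px",round(u),round(v),"wh",round(w),round(h),"xy",np.round(cast(cam,(u,v),zs[k])[0,:2],4))
def load(name):
    d=np.load(f"pics/{name}.npz"); return d["im"],(float(d["f"]),float(d["cx"]),float(d["cy"]),d["R"],d["c"])
E
python3 - <<'E'
from h import *
show("top","top1")
E
```

```text
green px 473 326 wh 85 64 xy [ 0.0993 -0.6688]
green px 181 240 wh 35 35 xy [0.3781 0.3087]
green px 240 212 wh 19 19 xy [0.4753 0.1131]
green px 310 152 wh 27 27 xy [ 0.6819 -0.1246]
green px 227 156 wh 26 51 xy [0.6682 0.1582]
grey px 136 405 wh 106 48 xy [-0.1501  0.4303]
grey px 459 352 wh 11 10 xy [ 0.0203 -0.6105]
grey px 486 350 wh 10 10 xy [ 0.0255 -0.6992]
grey px 48 375 wh 96 88 xy [-0.0584  0.7153]
grey px 462 332 wh 11 10 xy [ 0.0809 -0.6226]
grey px 534 372 wh 95 49 xy [-0.0418 -0.8548]
grey px 257 384 wh 76 132 xy [-0.083   0.0452]
grey px 455 299 wh 11 9 xy [ 0.1904 -0.6036]
grey px 402 272 wh 44 17 xy [ 0.2771 -0.4301]
grey px 452 236 wh 20 25 xy [ 0.3966 -0.5993]
grey px 357 244 wh 18 43 xy [ 0.3684 -0.2809]
grey px 301 218 wh 21 20 xy [ 0.4523 -0.0954]
grey px 394 194 wh 11 11 xy [ 0.5355 -0.4073]
grey px 152 185 wh 25 26 xy [0.5609 0.4081]
grey px 66 135 wh 38 7 xy [0.7288 0.7047]
grey px 326 98 wh 10 39 xy [ 0.8686 -0.1786]
grey px 239 96 wh 56 10 xy [0.8732 0.1185]
grey px 280 94 wh 188 559 xy [ 0.8828 -0.0195]
```

Request:
carry_out(series=[{"dp": [-0.875, -0.5, -0.175]}, {"dp": [-0.875, -0.5, -0.175]}, {"dp": [-0.875, -0.5, -0.175]}, {"dp": [-0.875, -0.5, -0.175]}, {"dp": [-0.875, -0.5, -0.175]}, {"dp": [-0.875, -0.5, -0.175]}, {"dp": [-0.875, -0.5, -0.175]}, {"dp": [-0.875, -0.5, -0.175]}, {"dp": [-0.875, -0.5, -0.175]}, {"dp": [-0.875, -0.5, -0.175]}, {"dp": [0, 0, 0]}, {"dp": [0, 0, 0]}, {"dp": [0, 0, 0]}], gripper=1)

```text
$.series[0]: bad value
```

```bash
python3 - <<'E'
from h import *
show("wrist","w1",150); print(bot.get_state()["joint_positions"].round(1))
E
```

```text
green px 82 402 wh 33 51 xy [0.3856 0.3025]
grey px 474 402 wh 33 51 xy [0.4824 0.8209]
grey px 409 284 wh 64 18 xy [0.2929 0.7573]
grey px 145 284 wh 18 64 xy [0.2253 0.4567]
grey px 482 46 wh 93 154 xy [0.0557 0.8547]
[-82.8  22.    2.5  91.6  -1.   66.5  -2.9]
```

View pics/w1.png

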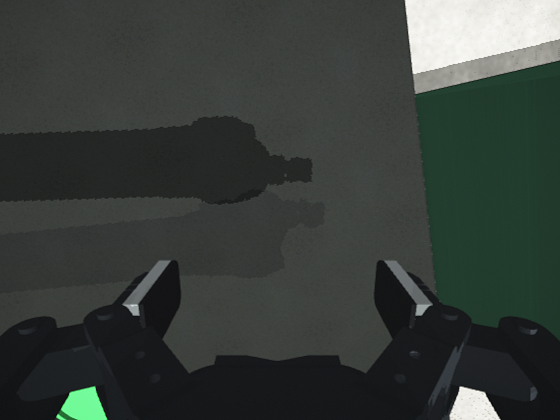

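That row form was refused, so nothing moved. The picture shows only bare bench, the open fingers at (150,290) and (405,290), and a corner of the gear dish at (82,402). I'll resend with "rot" included.

Request:
carry_out(series=[{"dp": [-0.875, -0.5, -0.175], "rot": [0, 0, 0]}, {"dp": [-0.875, -0.5, -0.175], "rot": [0, 0, 0]}, {"dp": [-0.875, -0.5, -0.175], "rot": [0, 0, 0]}, {"dp": [-0.875, -0.5, -0.175], "rot": [0, 0, 0]}, {"dp": [-0.875, -0.5, -0.175], "rot": [0, 0, 0]}, {"dp": [-0.875, -0.5, -0.175], "rot": [0, 0, 0]}, {"dp": [-0.875, -0.5, -0.175], "rot": [0, 0, 0]}, {"dp": [-0.875, -0.5, -0.175], "rot": [0, 0, 0]}, {"dp": [-0.875, -0.5, -0.175], "rot": [0, 0, 0]}, {"dp": [-0.875, -0.5, -0.175], "rot": [0, 0, 0]}, {"dp": [0, 0, 0], "rot": [0, 0, 0]}, {"dp": [0, 0, 0], "rot": [0, 0, 0]}, {"dp": [0, 0, 0], "rot": [0, 0, 0]}], gripper=1)

```text
time_s: 1.55
tcp_pos: [0.4395, 0.3626, 0.3009]
eef_rot: [-180.0, -0.1, 167.4]
contact_force: [-0.1, 0.1, -0.2]
finger_gap: 0.0854
grip_force: 0.0
```

```bash
python3 - <<'E'
from h import *
show("wrist","w2",150); print(bot.get_state()["joint_positions"].round(1))
E
```

```text
green px 191 332 wh 48 73 xy [0.6514 0.1807]
green px 110 234 wh 43 47 xy [0.4732 0.1145]
green px 227 132 wh 91 87 xy [0.3754 0.3107]
grey px 551 314 wh 54 16 xy [0.7247 0.7043]
grey px 330 248 wh 58 59 xy [0.5552 0.4116]
[-57.1  10.2  15.2  98.7  -2.8  71.6  36.2]
```

View pics/w2.png

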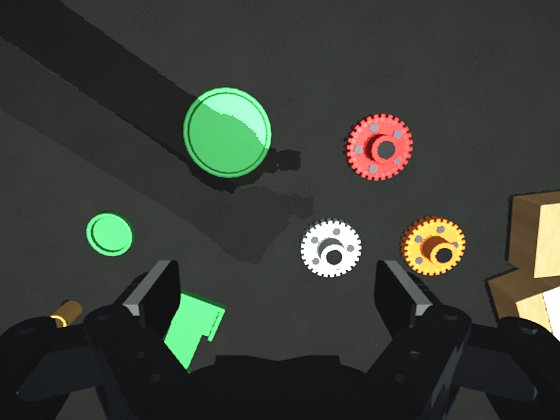

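The wrist view shows the white-steel gear at (331,248), with the red gear at (379,147), the orange gear at (433,246) and the gear dish at (227,132). The tappet dish is at (110,234) and the bush at (67,312). I choose the uncoloured steel gear at (331,248).

```bash
cat >> h.py <<'E'
from scipy.optimize import least_squares
def circ(c,cam,ztop,zbot=0):
    """upright cylinder: near-side outline is the bottom edge, far-side the top edge"""
    p=c.reshape(-1,2); p=cv2.convexHull(p).reshape(-1,2)+0.0
    T=cast(cam,p,ztop)[:,:2]; B=cast(cam,p,zbot)[:,:2]; ctr=(T.mean(0)+B.mean(0))/2
    for _ in range(5):
        far=(T-ctr)@(ctr-cam[4][:2])>0; P=np.where(far[:,None],T,B)
        r=least_squares(lambda q:np.hypot(*(P-q[:2]).T)-q[2],[*ctr,.04],loss="soft_l1",f_scale=.001); ctr=r.x[:2]
    return r.x,np.sqrt(np.mean(r.fun**2))
def find(im,cam,col,uv,ztop,zbot=0,amin=80):
    c=min(blobs(masks(im)[col],amin),key=lambda c:np.hypot(*(c.reshape(-1,2).mean(0)-uv)))
    q,e=circ(c,cam,ztop,zbot); print(col,uv,"xy",q[:2].round(4),"D mm",(2e3*q[2]).round(1),"rms mm",round(e*1e3,2)); return q
def go(xyz,yaw=None):
    s=bot.get_state(); R=Ro.from_euler("xyz",s["eef_rot"],degrees=True).as_matrix()
    d=R.T@(np.array(xyz)-s["tcp_pos"])/.04
    print("now",s["tcp_pos"].round(4),s["eef_rot"].round(2),"total units tool axes",d.round(3),"rows>=",np.ceil(np.linalg.norm(d)/1.2))
    if yaw is not None:
        w=(yaw-s["eef_rot"][2]+180)%360-180; print("tool z rot units",round(-np.radians(w)/.08,3))
E
python3 - <<'E'
from h import *
im,cam=load("w2")
g=find(im,cam,"grey",(330,248),.016)
find(im,cam,"green",(227,132),.012);find(im,cam,"green",(110,234),.012)
im,cam=load("top1"); find(im,cam,"green",(181,240),.012);find(im,cam,"green",(240,212),.012);find(im,cam,"green",(310,152),.012);find(im,cam,"grey",(152,185),.016)
go([g[0],g[1],.10])
E
```

```text
grey (330, 248) xy [0.5645 0.4133] D mm 83.2 rms mm 1.05
green (227, 132) xy [0.3771 0.3105] D mm 114.2 rms mm 0.48
green (110, 234) xy [0.4753 0.1113] D mm 62.4 rms mm 0.88
green (181, 240) xy [0.3784 0.3105] D mm 117.4 rms mm 0.47
green (240, 212) xy [0.4758 0.1131] D mm 67.8 rms mm 0.34
green (310, 152) xy [ 0.682  -0.1238] D mm 95.3 rms mm 0.42
grey (152, 185) xy [0.5644 0.4143] D mm 87.1 rms mm 1.01
now [0.4391 0.363  0.3007] [-1.7998e+02 -8.0000e-02  1.6742e+02] total units tool axes [-2.792  1.912  5.014] rows>= 6.0
```

Request:
carry_out(series=[{"dp": [-0.4, 0.274, 0.716], "rot": [0, 0, 0]}, {"dp": [-0.4, 0.274, 0.716], "rot": [0, 0, 0]}, {"dp": [-0.4, 0.274, 0.716], "rot": [0, 0, 0]}, {"dp": [-0.4, 0.274, 0.716], "rot": [0, 0, 0]}, {"dp": [-0.4, 0.274, 0.716], "rot": [0, 0, 0]}, {"dp": [-0.4, 0.274, 0.716], "rot": [0, 0, 0]}, {"dp": [-0.4, 0.274, 0.716], "rot": [0, 0, 0]}, {"dp": [0, 0, 0.42], "rot": [0, 0, 0]}, {"dp": [0, 0, 0.42], "rot": [0, 0, 0]}, {"dp": [0, 0, 0.42], "rot": [0, 0, 0]}, {"dp": [0, 0, 0.42], "rot": [0, 0, 0]}, {"dp": [0, 0, 0.42], "rot": [0, 0, 0]}, {"dp": [0, 0, 0], "rot": [0, 0, 0]}, {"dp": [0, 0, 0], "rot": [0, 0, 0]}], gripper=1)

```text
time_s: 3.0
tcp_pos: [0.5667, 0.4115, 0.0165]
eef_rot: [-180.0, -0.0, 167.2]
contact_force: [0.7, 0.7, 0.1]
finger_gap: 0.0853
grip_force: 0.0
```

Request:
carry_out(series=[{"dp": [0, 0, 0], "rot": [0, 0, 0]}, {"dp": [0, 0, 0], "rot": [0, 0, 0]}, {"dp": [0, 0, 0], "rot": [0, 0, 0]}, {"dp": [0, 0, 0], "rot": [0, 0, 0]}, {"dp": [0, 0, 0], "rot": [0, 0, 0]}, {"dp": [0, 0, 0], "rot": [0, 0, 0]}, {"dp": [0, 0, 0], "rot": [0, 0, 0]}, {"dp": [0, 0, 0], "rot": [0, 0, 0]}, {"dp": [0, 0, 0], "rot": [0, 0, 0]}, {"dp": [0, 0, 0], "rot": [0, 0, 0]}], gripper=0)

```text
time_s: 4.0
tcp_pos: [0.5678, 0.4118, 0.018]
eef_rot: [179.9, 0.1, 167.2]
contact_force: [-2.0, -1.6, 5.7]
finger_gap: 0.034
grip_force: 60.8
```

```bash
python3 - <<'E'
from h import *
go([.3775,.3105,.056])
E
```

```text
now [0.5678 0.4118 0.018 ] [1.7994e+02 7.0000e-02 1.6722e+02] total units tool axes [ 4.079 -3.522 -0.959] rows>= 5.0
```

Request:
carry_out(series=[{"dp": [0, 0, -0.3], "rot": [0, 0, 0]}, {"dp": [0, 0, -0.6], "rot": [0, 0, 0]}, {"dp": [0.4, -0.35, 0], "rot": [0, 0, 0]}, {"dp": [0.6, -0.527, 0], "rot": [0, 0, 0]}, {"dp": [0.6, -0.527, 0], "rot": [0, 0, 0]}, {"dp": [0.6, -0.527, 0], "rot": [0, 0, 0]}, {"dp": [0.6, -0.527, 0], "rot": [0, 0, 0]}, {"dp": [0.6, -0.527, 0], "rot": [0, 0, 0]}, {"dp": [0.4, -0.35, 0], "rot": [0, 0, 0]}, {"dp": [0.2, -0.18, 0], "rot": [0, 0, 0]}, {"dp": [0, 0, 0], "rot": [0, 0, 0]}, {"dp": [0, 0, 0], "rot": [0, 0, 0]}, {"dp": [0, 0, 0], "rot": [0, 0, 0]}], gripper=0)

```text
time_s: 5.3
tcp_pos: [0.3817, 0.3111, 0.0533]
eef_rot: [179.9, 0.1, 167.2]
contact_force: [-0.0, -0.2, -3.6]
finger_gap: 0.034
grip_force: 60.5
```

```bash
python3 - <<'E'
from h import *
go([.3807,.310,.022])
E
```

```text
now [0.3817 0.3111 0.0533] [1.7988e+02 1.1000e-01 1.6721e+02] total units tool axes [ 0.02  -0.033  0.783] rows>= 1.0
```

Request:
carry_out(series=[{"dp": [0, -0.03, 0.2], "rot": [0, 0, 0]}, {"dp": [0, 0, 0.2], "rot": [0, 0, 0]}, {"dp": [0, 0, 0.2], "rot": [0, 0, 0]}, {"dp": [0, 0, 0.1], "rot": [0, 0, 0]}, {"dp": [0, 0, 0.08], "rot": [0, 0, 0]}, {"dp": [0, 0, 0], "rot": [0, 0, 0]}, {"dp": [0, 0, 0], "rot": [0, 0, 0]}, {"dp": [0, 0, 0], "rot": [0, 0, 0]}], gripper=0)

```text
time_s: 6.1
tcp_pos: [0.3789, 0.308, 0.0218]
eef_rot: [-179.9, -0.1, 167.2]
contact_force: [-3.2, -3.2, 4.8]
finger_gap: 0.0339
grip_force: 61.3
```

Request:
carry_out(series=[{"dp": [0, 0, 0], "rot": [0, 0, 0]}, {"dp": [0, 0, 0], "rot": [0, 0, 0]}, {"dp": [0, 0, 0], "rot": [0, 0, 0]}, {"dp": [0, 0, 0], "rot": [0, 0, 0]}, {"dp": [0, 0, 0], "rot": [0, 0, 0]}, {"dp": [0, 0, 0], "rot": [0, 0, 0]}, {"dp": [0, 0, -0.3], "rot": [0, 0, 0]}, {"dp": [0, 0, -0.6], "rot": [0, 0, 0]}, {"dp": [0, 0, -1], "rot": [0, 0, 0]}, {"dp": [0, 0, -1], "rot": [0, 0, 0]}, {"dp": [0, 0, -1], "rot": [0, 0, 0]}, {"dp": [0, 0, -1], "rot": [0, 0, 0]}, {"dp": [0, 0, -1], "rot": [0, 0, 0]}, {"dp": [0, 0, 0], "rot": [0, 0, 0]}, {"dp": [0, 0, 0], "rot": [0, 0, 0]}], gripper=1)

```text
time_s: 7.6
tcp_pos: [0.3802, 0.3091, 0.2596]
eef_rot: [179.8, 0.1, 167.2]
contact_force: [-0.5, 0.1, -0.1]
finger_gap: 0.0853
grip_force: 0.0
```

```bash
python3 - <<'E'
from h import *
show("wrist","w3",150)
im,cam=load("w3"); cv2.imwrite("pics/w3c.png",im[60:420,120:520,::-1])
go([.40,-.18,.30],100)
E
```

```text
green px 64 412 wh 13 21 xy [ 0.6586 -0.0794]
green px 233 358 wh 62 42 xy [0.6209 0.1919]
green px 277 172 wh 94 94 xy [0.3751 0.3108]
grey px 11 293 wh 46 22 xy [ 0.4486 -0.0525]
grey px 404 286 wh 66 20 xy [0.5503 0.4376]
grey px 145 284 wh 21 66 xy [0.4738 0.1174]
grey px 278 170 wh 77 76 xy [0.3703 0.3139]
grey px 297 155 wh 89 37 xy [0.3583 0.3386]
now [0.3793 0.3084 0.2579] [ 1.7998e+02 -1.0000e-02  1.6723e+02] total units tool axes [ -3.203 -11.792  -1.059] rows>= 11.0
tool z rot units 14.667
```

View pics/w3c.png

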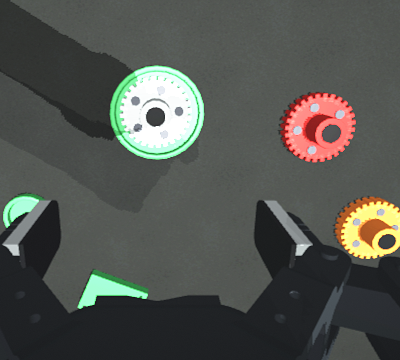

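The crop shows the gear sitting concentric in its dish at (155,115), with the red and orange gears untouched. Next I survey the piston, rod and tappet at yaw 144, which also suits both the rod and the cradle.

Request:
carry_out(series=[{"dp": [0, 0, -0.17], "rot": [0, 0, 0.845]}, {"dp": [0, 0, -0.17], "rot": [0, 0, 0.845]}, {"dp": [0, 0, -0.17], "rot": [0, 0, 0.845]}, {"dp": [0, 0, -0.17], "rot": [0, 0, 0.845]}, {"dp": [0, 0, -0.17], "rot": [0, 0, 0.845]}, {"dp": [0, 0, -0.17], "rot": [0, 0, 0.845]}], gripper=1)

```text
time_s: 8.25
tcp_pos: [0.3785, 0.3076, 0.2964]
eef_rot: [-179.7, -0.0, 143.8]
contact_force: [0.5, 0.0, 0.4]
finger_gap: 0.0853
grip_force: 0.0
```

Request:
carry_out(series=[{"dp": [-0.749, -0.754, 0], "rot": [0, 0, 0]}, {"dp": [-0.749, -0.754, 0], "rot": [0, 0, 0]}, {"dp": [-0.749, -0.754, 0], "rot": [0, 0, 0]}, {"dp": [-0.749, -0.754, 0], "rot": [0, 0, 0]}, {"dp": [-0.749, -0.754, 0], "rot": [0, 0, 0]}, {"dp": [-0.749, -0.754, 0], "rot": [0, 0, 0]}, {"dp": [-0.749, -0.754, 0], "rot": [0, 0, 0]}, {"dp": [-0.749, -0.754, 0], "rot": [0, 0, 0]}, {"dp": [-0.749, -0.754, 0], "rot": [0, 0, 0]}, {"dp": [-0.749, -0.754, 0], "rot": [0, 0, 0]}, {"dp": [-0.749, -0.754, 0], "rot": [0, 0, 0]}, {"dp": [-0.749, -0.754, 0], "rot": [0, 0, 0]}, {"dp": [-0.749, -0.754, 0], "rot": [0, 0, 0]}, {"dp": [-0.749, -0.754, 0], "rot": [0, 0, 0]}, {"dp": [0, 0, 0], "rot": [0, 0, 0]}, {"dp": [0, 0, 0], "rot": [0, 0, 0]}, {"dp": [0, 0, 0], "rot": [0, 0, 0]}], gripper=1)

```text
time_s: 9.95
tcp_pos: [0.4703, -0.2776, 0.2971]
eef_rot: [180.0, -0.2, 144.1]
contact_force: [0.0, -0.5, -0.7]
finger_gap: 0.0854
grip_force: 0.0
```

```bash
python3 - <<'E'
from h import *
show("wrist","w4",150); print(bot.get_state()["joint_positions"].round(1))
show("top","top4",150)
E
```

```text
green px 455 228 wh 63 68 xy [ 0.6777 -0.1236]
grey px 484 413 wh 29 12 xy [ 0.9674 -0.2343]
grey px 405 286 wh 65 19 xy [ 0.7013 -0.2252]
grey px 149 286 wh 19 65 xy [ 0.493  -0.5135]
grey px 25 286 wh 73 50 xy [ 0.3916 -0.6545]
grey px 229 263 wh 25 31 xy [ 0.5306 -0.4021]
grey px 90 232 wh 45 26 xy [ 0.387  -0.5246]
grey px 83 117 wh 122 42 xy [ 0.2759 -0.4264]
grey px 229 107 wh 118 46 xy [ 0.3701 -0.2761]
grey px 395 68 wh 57 72 xy [ 0.4499 -0.0922]
[-27.1  11.8  61.  103.4 -10.9  71.2  91.1]
green px 473 326 wh 85 64 xy [ 0.0991 -0.6688]
green px 180 240 wh 34 35 xy [0.3773 0.3095]
green px 240 212 wh 19 19 xy [0.4753 0.1131]
green px 310 152 wh 27 27 xy [ 0.6819 -0.1246]
green px 227 156 wh 26 51 xy [0.6682 0.1582]
grey px 534 372 wh 95 49 xy [-0.0418 -0.8548]
grey px 16 366 wh 31 106 xy [-0.0309  0.8206]
grey px 402 272 wh 44 17 xy [ 0.2763 -0.4303]
grey px 180 241 wh 25 25 xy [0.3745 0.3064]
grey px 452 236 wh 20 25 xy [ 0.3966 -0.5993]
grey px 301 218 wh 21 20 xy [ 0.4523 -0.0954]
grey px 322 286 wh 76 311 xy [ 0.2269 -0.1628]
grey px 66 135 wh 38 7 xy [0.7288 0.7047]
grey px 326 98 wh 10 39 xy [ 0.8687 -0.1786]
grey px 239 96 wh 56 10 xy [0.8733 0.1189]
grey px 280 94 wh 188 559 xy [ 0.8828 -0.0195]
```

View pics/w4.png

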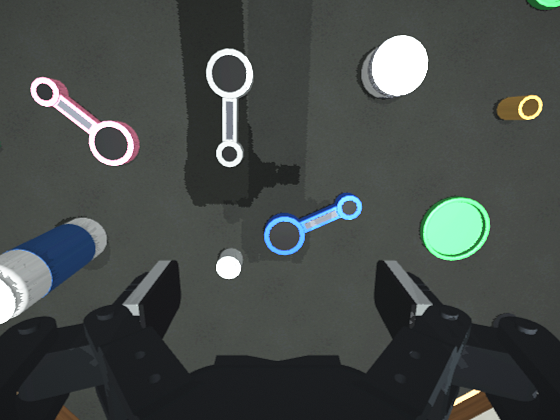

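The wrist view shows the steel rod from (229,73) for the big end to (229,153), the tappet at (229,263) and the piston at (395,68). The piston dish is at (455,228) and the bush at (520,107). The blue rod (312,222), the pink rod (85,120) and the can (60,265) are to be left alone.

```bash
cat >> h.py <<'E'
def rod(im,cam,uv,zt=.02,zb=0):
    c=min(blobs(masks(im)["grey"],150),key=lambda c:np.hypot(*(cv2.minAreaRect(c)[0]-np.array(uv))))
    p=c.reshape(-1,2); P=cast(cam,p,zt/2+zb/2)[:,:2]; m,e=cv2.PCACompute(P.astype(np.float32),None)
    t=(P-m)@e[0]; w=[np.ptp(((P-m)@e[1])[t<t.min()+.03]),np.ptp(((P-m)@e[1])[t>t.max()-.03])]
    if w[0]<w[1]: t=-t
    B,_=circ(p[t<t.min()+.032],cam,zt,zb); S,_=circ(p[t>t.max()-.02],cam,zt,zb)
    d=S[:2]-B[:2]; L=np.linalg.norm(d); o=B[:2]+d*53/95
    print("rod o",o.round(4),"yaw",np.degrees(np.arctan2(d[1],d[0])).round(1),"L",L.round(4),"D",(2*B[2]).round(4),(2*S[2]).round(4),"len",np.ptp(t).round(3)); return o
E
python3 - <<'E'
from h import *
im,cam=load("w4")
find(im,cam,"grey",(395,68),.05);t=find(im,cam,"grey",(229,263),.032);find(im,cam,"green",(455,228),.012)
o=rod(im,cam,(229,107))
im,cam=load("top1")
find(im,cam,"grey",(301,218),.05);find(im,cam,"grey",(394,194),.032); rod(im,cam,(357,244))
go([t[0],t[1],.08]); go([o[0],o[1],.08])
E
```

```text
grey (395, 68) xy [ 0.4488 -0.0935] D mm 62.0 rms mm 2.11
grey (229, 263) xy [ 0.535  -0.4071] D mm 33.7 rms mm 2.2
green (455, 228) xy [ 0.6809 -0.1227] D mm 90.9 rms mm 0.84
rod o [ 0.3804 -0.2866] yaw -38.4 L 0.0972 D 0.055 0.0319 len 0.143
grey (301, 218) xy [ 0.4516 -0.0953] D mm 66.5 rms mm 1.16
grey (394, 194) xy [ 0.5369 -0.4098] D mm 34.1 rms mm 2.28
rod o [ 0.3821 -0.2875] yaw -37.3 L 0.0967 D 0.0592 0.0374 len 0.147
now [ 0.4709 -0.2772  0.2979] [ 1.7991e+02 -9.0000e-02  1.4418e+02] total units tool axes [-3.207 -1.703  5.439] rows>= 6.0
now [ 0.4709 -0.2772  0.2979] [ 1.7991e+02 -9.0000e-02  1.4418e+02] total units tool axes [ 1.687 -1.523  5.447] rows>= 5.0
```

Request:
carry_out(series=[{"dp": [-0.458, -0.243, 0.777], "rot": [0, 0, 0]}, {"dp": [-0.458, -0.243, 0.777], "rot": [0, 0, 0]}, {"dp": [-0.458, -0.243, 0.777], "rot": [0, 0, 0]}, {"dp": [-0.458, -0.243, 0.777], "rot": [0, 0, 0]}, {"dp": [-0.458, -0.243, 0.777], "rot": [0, 0, 0]}, {"dp": [-0.458, -0.243, 0.777], "rot": [0, 0, 0]}, {"dp": [-0.458, -0.243, 0.777], "rot": [0, 0, 0]}, {"dp": [0, 0, 0], "rot": [0, 0, 0]}, {"dp": [0, 0, 0], "rot": [0, 0, 0]}, {"dp": [0, 0, 0], "rot": [0, 0, 0]}], gripper=0.65)

```text
time_s: 11.05
tcp_pos: [0.5358, -0.4089, 0.0828]
eef_rot: [179.9, 0.1, 144.1]
contact_force: [0.2, 0.5, -0.4]
finger_gap: 0.0555
grip_force: 0.0
```

```bash
python3 - <<'E'
from h import *
go([.5355,-.408,.010],144); print(bot.get_state()["joint_positions"].round(1))
E
```

```text
now [ 0.5358 -0.4089  0.0828] [1.7992e+02 1.4000e-01 1.4409e+02] total units tool axes [0.025 0.012 1.82 ] rows>= 2.0
tool z rot units 0.02
[  1.2  41.6  46.   95.8 -34.6  57.6 113.2]
```

Request:
carry_out(series=[{"dp": [0, 0, 0.45], "rot": [0, 0, 0]}, {"dp": [0, 0, 0.45], "rot": [0, 0, 0]}, {"dp": [0, 0, 0.45], "rot": [0, 0, 0]}, {"dp": [0, 0, 0.45], "rot": [0, 0, 0]}, {"dp": [0, 0, 0], "rot": [0, 0, 0]}, {"dp": [0, 0, 0], "rot": [0, 0, 0]}, {"dp": [0, 0, 0], "rot": [0, 0, 0]}], gripper=0.65)

```text
time_s: 11.75
tcp_pos: [0.5347, -0.4107, 0.0094]
eef_rot: [-180.0, 0.1, 144.0]
contact_force: [1.0, -0.2, -0.6]
finger_gap: 0.0557
grip_force: 0.0
```

Request:
carry_out(series=[{"dp": [0, 0, 0], "rot": [0, 0, 0]}, {"dp": [0, 0, 0], "rot": [0, 0, 0]}, {"dp": [0, 0, 0], "rot": [0, 0, 0]}, {"dp": [0, 0, 0], "rot": [0, 0, 0]}, {"dp": [0, 0, 0], "rot": [0, 0, 0]}, {"dp": [0, 0, 0], "rot": [0, 0, 0]}, {"dp": [0, 0, 0], "rot": [0, 0, 0]}], gripper=0)

```text
time_s: 12.45
tcp_pos: [0.5354, -0.4108, 0.0103]
eef_rot: [180.0, 0.1, 144.0]
contact_force: [-0.7, -0.2, 5.1]
finger_gap: 0.032
grip_force: 60.0
```

```bash
python3 - <<'E'
from h import *
go([.4756,.1121,.1],144)
E
```

```text
now [ 0.5354 -0.4108  0.0103] [1.8000e+02 1.5000e-01 1.4399e+02] total units tool axes [ 8.889  9.697 -2.265] rows>= 12.0
tool z rot units -0.001
```

Request:
carry_out(series=[{"dp": [0, 0, -0.4], "rot": [0, 0, 0]}, {"dp": [0, 0, -0.85], "rot": [0, 0, 0]}, {"dp": [0, 0, -1], "rot": [0, 0, 0]}, {"dp": [0.316, 0.346, 0], "rot": [0, 0, 0]}, {"dp": [0.632, 0.6926, 0], "rot": [0, 0, 0]}, {"dp": [0.632, 0.6926, 0], "rot": [0, 0, 0]}, {"dp": [0.632, 0.6926, 0], "rot": [0, 0, 0]}, {"dp": [0.632, 0.6926, 0], "rot": [0, 0, 0]}, {"dp": [0.632, 0.6926, 0], "rot": [0, 0, 0]}, {"dp": [0.632, 0.6926, 0], "rot": [0, 0, 0]}, {"dp": [0.632, 0.6926, 0], "rot": [0, 0, 0]}, {"dp": [0.632, 0.6926, 0], "rot": [0, 0, 0]}, {"dp": [0.632, 0.6926, 0], "rot": [0, 0, 0]}, {"dp": [0.632, 0.6926, 0], "rot": [0, 0, 0]}, {"dp": [0.632, 0.6926, 0], "rot": [0, 0, 0]}, {"dp": [0.632, 0.6926, 0], "rot": [0, 0, 0]}, {"dp": [0.632, 0.6926, 0], "rot": [0, 0, 0]}, {"dp": [0.316, 0.346, 0], "rot": [0, 0, 0]}], gripper=0)

```text
time_s: 14.25
tcp_pos: [0.4749, 0.1161, 0.0989]
eef_rot: [180.0, -0.1, 144.3]
contact_force: [1.0, -0.0, -0.3]
finger_gap: 0.0322
grip_force: 59.6
```

Request:
carry_out(series=[{"dp": [0, 0, 0.3], "rot": [0, 0, 0]}, {"dp": [0, 0, 0.6], "rot": [0, 0, 0]}, {"dp": [0, 0, 0.3], "rot": [0, 0, 0]}, {"dp": [0, 0, 0], "rot": [0, 0, 0]}, {"dp": [0, 0, 0], "rot": [0, 0, 0]}], gripper=0)

```text
time_s: 14.75
tcp_pos: [0.4761, 0.1104, 0.0508]
eef_rot: [-179.9, 0.0, 143.9]
contact_force: [-0.5, 0.5, -0.4]
finger_gap: 0.0321
grip_force: 59.6
```

```bash
python3 - <<'E'
from h import *
go([.4769,.1112,.0140],144);print(bot.get_state()["joint_positions"].round(1))
E
```

```text
now [0.4761 0.1104 0.0508] [-1.7994e+02  1.0000e-02  1.4386e+02] total units tool axes [-0.004  0.029  0.919] rows>= 1.0
tool z rot units -0.03
[-60.   27.1  49.2 122.6 -30.3  43.1  62.9]
```

Request:
carry_out(series=[{"dp": [0, 0.02, 0.25], "rot": [0, 0, 0]}, {"dp": [0, 0, 0.25], "rot": [0, 0, 0]}, {"dp": [0, 0, 0.2], "rot": [0, 0, 0]}, {"dp": [0, 0, 0.12], "rot": [0, 0, 0]}, {"dp": [0, 0, 0.08], "rot": [0, 0, 0]}, {"dp": [0, 0, 0.02], "rot": [0, 0, 0]}, {"dp": [0, 0, 0], "rot": [0, 0, 0]}, {"dp": [0, 0, 0], "rot": [0, 0, 0]}, {"dp": [0, 0, 0], "rot": [0, 0, 0]}], gripper=0)

```text
time_s: 15.65
tcp_pos: [0.4762, 0.1125, 0.0142]
eef_rot: [-180.0, -0.1, 144.0]
contact_force: [-2.6, -0.9, 4.8]
finger_gap: 0.0317
grip_force: 60.1
```

Request:
carry_out(series=[{"dp": [0, 0, 0], "rot": [0, 0, 0]}, {"dp": [0, 0, 0], "rot": [0, 0, 0]}, {"dp": [0, 0, 0], "rot": [0, 0, 0]}, {"dp": [0, 0, 0], "rot": [0, 0, 0]}, {"dp": [0, 0, 0], "rot": [0, 0, 0]}, {"dp": [0, 0, -0.3], "rot": [0, 0, 0]}, {"dp": [0, 0, -0.7], "rot": [0, 0, 0]}, {"dp": [0, 0, -1], "rot": [0, 0, 0]}, {"dp": [0, 0, -1], "rot": [0, 0, 0]}, {"dp": [0, 0, -1], "rot": [0, 0, 0]}, {"dp": [0, 0, -1], "rot": [0, 0, 0]}, {"dp": [0, 0, 0], "rot": [0, 0, 0]}, {"dp": [0, 0, 0], "rot": [0, 0, 0]}], gripper=1)

```text
time_s: 16.95
tcp_pos: [0.4771, 0.113, 0.2152]
eef_rot: [179.8, -0.0, 144.0]
contact_force: [-0.8, -0.1, -0.2]
finger_gap: 0.0859
grip_force: 0.0
```

```bash
python3 - <<'E'
from h import *
show("wrist","w5",150)
go([.4505,-.0945,.10],144)
im,cam=load("w5"); cv2.imwrite("pics/w5c.png",im[:,:,::-1])
E
```

```text
green px 381 330 wh 22 42 xy [0.701  0.1103]
green px 407 248 wh 77 59 xy [0.6254 0.1898]
green px 275 181 wh 58 58 xy [0.4738 0.1139]
green px 384 20 wh 41 111 xy [0.4094 0.2884]
grey px 469 410 wh 11 47 xy [0.8517 0.1416]
grey px 409 284 wh 64 18 xy [0.6536 0.1682]
grey px 150 286 wh 19 64 xy [ 0.4853 -0.0675]
grey px 106 272 wh 54 78 xy [ 0.4439 -0.0949]
grey px 275 182 wh 32 35 xy [0.4724 0.115 ]
grey px 382 10 wh 19 67 xy [0.4014 0.2845]
now [0.476  0.1127 0.2139] [ 1.7997e+02 -8.0000e-02  1.4400e+02] total units tool axes [-2.532 -4.566  2.842] rows>= 5.0
tool z rot units -0.001
```

View pics/w5c.png

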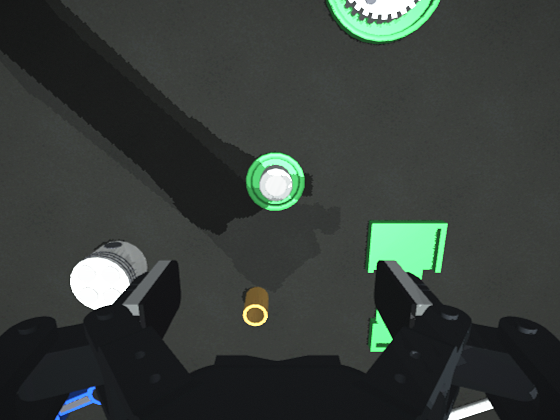

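The tappet sits centred in its dish at (275,182), and the bush at (256,308) is undisturbed. The piston is next, at (105,275).

Request:
carry_out(series=[{"dp": [-0.36, -0.652, 0], "rot": [0, 0, 0]}, {"dp": [-0.36, -0.652, 0], "rot": [0, 0, 0]}, {"dp": [-0.36, -0.652, 0.2], "rot": [0, 0, 0]}, {"dp": [-0.36, -0.652, 0.5], "rot": [0, 0, 0]}, {"dp": [-0.36, -0.652, 0.5], "rot": [0, 0, 0]}, {"dp": [-0.36, -0.652, 0.5], "rot": [0, 0, 0]}, {"dp": [-0.37, -0.652, 0.5], "rot": [0, 0, 0]}, {"dp": [0, 0, 0.64], "rot": [0, 0, 0]}, {"dp": [0, 0, 0], "rot": [0, 0, 0]}, {"dp": [0, 0, 0], "rot": [0, 0, 0]}, {"dp": [0, 0, 0], "rot": [0, 0, 0]}], gripper=1)

```text
time_s: 18.1
tcp_pos: [0.4516, -0.0942, 0.1009]
eef_rot: [180.0, 0.0, 144.1]
contact_force: [-0.6, 0.3, -0.1]
finger_gap: 0.0854
grip_force: 0.0
```

```bash
python3 - <<'E'
from h import *
go([.4505,-.0945,.020],144);print(bot.get_state()["joint_positions"].round(1))
im,cam=load("w5");rod
E
```

```text
now [ 0.4516 -0.0942  0.1009] [1.7999e+02 3.0000e-02 1.4406e+02] total units tool axes [ 0.02  -0.023  2.023] rows>= 2.0
tool z rot units 0.013
[-46.4  20.   60.6 125.1 -24.   47.3  83.5]
```

Request:
carry_out(series=[{"dp": [0, 0, 0.5], "rot": [0, 0, 0]}, {"dp": [0, 0, 0.5], "rot": [0, 0, 0]}, {"dp": [0, 0, 0.5], "rot": [0, 0, 0]}, {"dp": [0, 0, 0.5], "rot": [0, 0, 0]}, {"dp": [0, 0, 0], "rot": [0, 0, 0]}, {"dp": [0, 0, 0], "rot": [0, 0, 0]}, {"dp": [0, 0, 0], "rot": [0, 0, 0]}], gripper=1)

```text
time_s: 18.8
tcp_pos: [0.4527, -0.0944, 0.0218]
eef_rot: [179.9, 0.1, 144.1]
contact_force: [0.3, 0.2, 0.4]
finger_gap: 0.0856
grip_force: 0.0
```

Request:
carry_out(series=[{"dp": [0, 0, 0], "rot": [0, 0, 0]}, {"dp": [0, 0, 0], "rot": [0, 0, 0]}, {"dp": [0, 0, 0], "rot": [0, 0, 0]}, {"dp": [0, 0, 0], "rot": [0, 0, 0]}, {"dp": [0, 0, 0], "rot": [0, 0, 0]}, {"dp": [0, 0, 0], "rot": [0, 0, 0]}, {"dp": [0, 0, 0], "rot": [0, 0, 0]}], gripper=0)

```text
time_s: 19.5
tcp_pos: [0.4517, -0.0951, 0.0219]
eef_rot: [179.9, 0.0, 144.0]
contact_force: [-3.7, 0.1, 10.8]
finger_gap: 0.06
grip_force: 63.0
```

```bash
python3 - <<'E'
from h import *
go([.6815,-.1232,.064],144)
E
```

```text
now [ 0.4517 -0.0951  0.0219] [179.93   0.   144.  ] total units tool axes [-5.061  2.809 -1.048] rows>= 5.0
tool z rot units 0.001
```

Request:
carry_out(series=[{"dp": [0, 0, -0.3], "rot": [0, 0, 0]}, {"dp": [0, 0, -0.6], "rot": [0, 0, 0]}, {"dp": [0, 0, -0.3], "rot": [0, 0, 0]}, {"dp": [-0.364, 0.2, 0], "rot": [0, 0, 0]}, {"dp": [-0.727, 0.401, 0], "rot": [0, 0, 0]}, {"dp": [-0.727, 0.401, 0], "rot": [0, 0, 0]}, {"dp": [-0.727, 0.401, 0], "rot": [0, 0, 0]}, {"dp": [-0.727, 0.401, 0], "rot": [0, 0, 0]}, {"dp": [-0.727, 0.401, 0], "rot": [0, 0, 0]}, {"dp": [-0.727, 0.401, 0], "rot": [0, 0, 0]}, {"dp": [-0.364, 0.2, 0], "rot": [0, 0, 0]}, {"dp": [0, 0, 0], "rot": [0, 0, 0]}, {"dp": [0, 0, 0], "rot": [0, 0, 0]}, {"dp": [0, 0, 0], "rot": [0, 0, 0]}], gripper=0)

```text
time_s: 20.9
tcp_pos: [0.6798, -0.1234, 0.0676]
eef_rot: [-179.9, -0.2, 143.9]
contact_force: [0.4, -0.1, -2.5]
finger_gap: 0.0601
grip_force: 66.6
```

```bash
python3 - <<'E'
from h import *
go([.6825,-.1240,.0255],144);print(bot.get_state()["joint_positions"].round(1))
E
```

```text
now [ 0.6798 -0.1234  0.0676] [-1.7993e+02 -1.5000e-01  1.4395e+02] total units tool axes [-0.066  0.029  1.053] rows>= 1.0
tool z rot units -0.012
[-25.3  45.1  46.6  93.2 -37.1  58.4  87.1]
```

Request:
carry_out(series=[{"dp": [-0.04, 0, 0.3], "rot": [0, 0, 0]}, {"dp": [0, 0, 0.3], "rot": [0, 0, 0]}, {"dp": [0, 0, 0.2], "rot": [0, 0, 0]}, {"dp": [0, 0, 0.12], "rot": [0, 0, 0]}, {"dp": [0, 0, 0.08], "rot": [0, 0, 0]}, {"dp": [0, 0, 0.06], "rot": [0, 0, 0]}, {"dp": [0, 0, 0.02], "rot": [0, 0, 0]}, {"dp": [0, 0, 0], "rot": [0, 0, 0]}, {"dp": [0, 0, 0], "rot": [0, 0, 0]}], gripper=0)

```text
time_s: 21.8
tcp_pos: [0.6829, -0.1244, 0.0262]
eef_rot: [180.0, -0.0, 144.0]
contact_force: [-4.4, 2.4, 4.3]
finger_gap: 0.0601
grip_force: 67.3
```

Request:
carry_out(series=[{"dp": [0, 0, 0], "rot": [0, 0, 0]}, {"dp": [0, 0, 0], "rot": [0, 0, 0]}, {"dp": [0, 0, 0], "rot": [0, 0, 0]}, {"dp": [0, 0, 0], "rot": [0, 0, 0]}, {"dp": [0, 0, 0], "rot": [0, 0, 0]}, {"dp": [0, 0, -0.3], "rot": [0, 0, 0]}, {"dp": [0, 0, -0.7], "rot": [0, 0, 0]}, {"dp": [0, 0, -1], "rot": [0, 0, 0]}, {"dp": [0, 0, -1], "rot": [0, 0, 0]}, {"dp": [0, 0, -1], "rot": [0, 0, 0]}, {"dp": [0, 0, -1], "rot": [0, 0, 0]}, {"dp": [0, 0, 0], "rot": [0, 0, 0]}, {"dp": [0, 0, 0], "rot": [0, 0, 0]}], gripper=1)

```text
time_s: 23.1
tcp_pos: [0.6839, -0.1251, 0.2277]
eef_rot: [179.9, 0.2, 144.0]
contact_force: [-0.7, 0.2, -0.5]
finger_gap: 0.0855
grip_force: 0.0
```

```bash
python3 - <<'E'
from h import *
show("wrist","w6",150)
go([.3812,-.287,.20],142)
E
```

```text
green px 276 176 wh 81 82 xy [ 0.6786 -0.1218]
green px 492 45 wh 68 90 xy [0.6991 0.1308]
grey px 474 404 wh 30 51 xy [ 1.0707 -0.0886]
grey px 371 363 wh 12 35 xy [ 0.9365 -0.1632]
grey px 330 325 wh 27 103 xy [ 0.8617 -0.1741]
grey px 518 302 wh 55 116 xy [0.9662 0.022 ]
grey px 515 204 wh 23 98 xy [0.8525 0.0707]
grey px 100 164 wh 8 39 xy [ 0.5578 -0.2615]
grey px 276 183 wh 64 61 xy [ 0.6829 -0.1243]
now [ 0.6829 -0.1243  0.2256] [179.96   0.   143.99] total units tool axes [ 3.711 -7.725  0.635] rows>= 8.0
tool z rot units 0.434
```

View pics/w6.png

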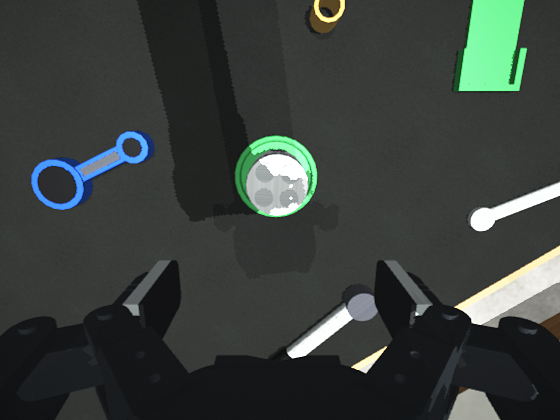

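The piston sits in its dish at (276,180), offset from the rim centre only by its height. The rod is next, at yaw 142.

Request:
carry_out(series=[{"dp": [0.412, -0.858, 0], "rot": [0, 0, 0]}, {"dp": [0.412, -0.858, 0], "rot": [0, 0, 0]}, {"dp": [0.412, -0.858, 0], "rot": [0, 0, 0]}, {"dp": [0.412, -0.858, 0], "rot": [0, 0, 0]}, {"dp": [0.412, -0.858, 0], "rot": [0, 0, 0]}, {"dp": [0.412, -0.858, 0], "rot": [0, 0, 0]}, {"dp": [0.412, -0.858, 0], "rot": [0, 0, 0]}, {"dp": [0.412, -0.858, 0], "rot": [0, 0, 0]}, {"dp": [0.412, -0.858, 0], "rot": [0, 0, 0]}, {"dp": [0, 0, 0], "rot": [0, 0, 0.43]}, {"dp": [0, 0, 0], "rot": [0, 0, 0]}, {"dp": [0, 0, 0], "rot": [0, 0, 0]}, {"dp": [0, 0, 0], "rot": [0, 0, 0]}], gripper=0.6)

```text
time_s: 24.45
tcp_pos: [0.3822, -0.2862, 0.2249]
eef_rot: [-179.9, -0.0, 142.2]
contact_force: [0.5, -1.2, 0.2]
finger_gap: 0.0514
grip_force: 0.0
```

```bash
python3 - <<'E'
from h import *
show("wrist","w7",150)
im,cam=load("w7")
c=[b for b in blobs(masks(im)["grey"],800)]
b=min(c,key=lambda b:np.hypot(*(np.array(cv2.minAreaRect(b)[0])-(276,190))))
o=rod(im,cam,cv2.minAreaRect(b)[0])
im,cam=load("w6");find(im,cam,"green",(276,176),.012);
go([o[0],o[1],.05],142);print(bot.get_state()["joint_positions"].round(1))
# cradle corners in top view
im,cam=load("top1");c=min(blobs(masks(im)["green"],150),key=lambda c:np.hypot(*(cv2.minAreaRect(c)[0]-np.array((227,156)))))
P=cast(cam,c.reshape(-1,2),.010)[:,:2]; r=cv2.minAreaRect((P*1000).astype(np.float32)); print(r)
E
```

```text
green px 518 277 wh 37 79 xy [ 0.6504 -0.1285]
green px 8 215 wh 15 32 xy [ 0.2238 -0.5524]
grey px 135 398 wh 29 75 xy [ 0.4896 -0.6005]
grey px 418 394 wh 80 34 xy [ 0.7059 -0.3094]
grey px 415 333 wh 30 11 xy [ 0.6262 -0.2657]
grey px 328 307 wh 24 14 xy [ 0.5336 -0.3277]
grey px 280 187 wh 374 559 xy [ 0.385  -0.2852]
rod o [ 0.5618 -0.2994] yaw 34.9 L 0.6837 D 0.4321 0.0518 len 0.723
green (276, 176) xy [ 0.6801 -0.1232] D mm 91.8 rms mm 0.41
now [ 0.3822 -0.2864  0.225 ] [-1.7991e+02 -2.0000e-02  1.4217e+02] total units tool axes [-3.748  2.502  4.37 ] rows>= 6.0
tool z rot units 0.038
[-36.3   5.2  72.5 117.2  -5.6  61.4  91.1]
((668.9244995117188, 158.01220703125), (91.46556091308594, 174.83767700195312), 54.4715576171875)
```

View pics/w7.png

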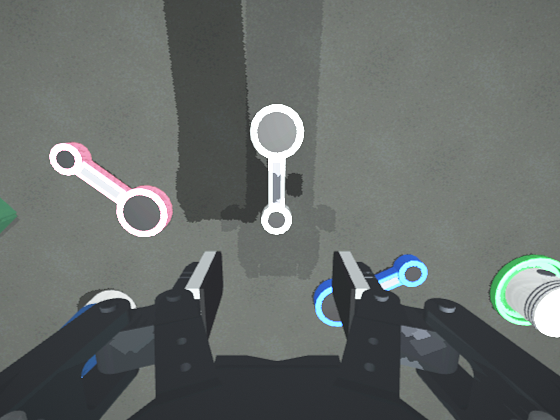

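The rod lies square below the tool at (276,170). The exposure is brighter here, so I raise the grey threshold.

```bash
python3 - <<'E'
import h; from h import *
im,cam=load("w7")
h.masks=lambda im:dict(grey=cv2.morphologyEx((im.min(2)>205).astype(np.uint8),cv2.MORPH_OPEN,np.ones((3,3))))
o=rod(im,cam,(277,170)); go([o[0],o[1],.05],142)
E
```

```text
rod o [ 0.3799 -0.2856] yaw -38.2 L 0.0954 D 0.0571 0.0358 len 0.144
now [ 0.3822 -0.2864  0.225 ] [-1.7991e+02 -2.0000e-02  1.4217e+02] total units tool axes [ 0.056 -0.014  4.375] rows>= 4.0
tool z rot units 0.038
```

Request:
carry_out(series=[{"dp": [0.02, 0, 0.8], "rot": [0, 0, 0.04]}, {"dp": [0.03, 0, 0.8], "rot": [0, 0, 0]}, {"dp": [0, 0, 0.8], "rot": [0, 0, 0]}, {"dp": [0, 0, 0.8], "rot": [0, 0, 0]}, {"dp": [0, 0, 0.7], "rot": [0, 0, 0]}, {"dp": [0, 0, 0.48], "rot": [0, 0, 0]}, {"dp": [0, 0, 0], "rot": [0, 0, 0]}, {"dp": [0, 0, 0], "rot": [0, 0, 0]}, {"dp": [0, 0, 0], "rot": [0, 0, 0]}], gripper=0.6)

```text
time_s: 25.4
tcp_pos: [0.3811, -0.2865, 0.051]
eef_rot: [180.0, 0.1, 141.9]
contact_force: [-0.1, 0.3, -0.4]
finger_gap: 0.0511
grip_force: 0.0
```

```bash
python3 - <<'E'
from h import *
go([.380,-.2858,.004],142);print(bot.get_state()["joint_positions"].round(1))
E
```

```text
now [ 0.3811 -0.2865  0.051 ] [1.8000e+02 1.2000e-01 1.4188e+02] total units tool axes [ 0.036 -0.003  1.175] rows>= 1.0
tool z rot units -0.026
[-13.6  27.4  53.2 124.4 -32.7  43.1 113.2]
```

Request:
carry_out(series=[{"dp": [0.03, 0, 0.4], "rot": [0, 0, 0]}, {"dp": [0, 0, 0.4], "rot": [0, 0, 0]}, {"dp": [0, 0, 0.25], "rot": [0, 0, 0]}, {"dp": [0, 0, 0.12], "rot": [0, 0, 0]}, {"dp": [0, 0, 0], "rot": [0, 0, 0]}, {"dp": [0, 0, 0], "rot": [0, 0, 0]}, {"dp": [0, 0, 0], "rot": [0, 0, 0]}], gripper=0.6)

```text
time_s: 26.1
tcp_pos: [0.3796, -0.2856, 0.0038]
eef_rot: [180.0, 0.1, 141.8]
contact_force: [-0.1, -0.5, -0.2]
finger_gap: 0.0516
grip_force: 0.0
```

Request:
carry_out(series=[{"dp": [0, 0, 0], "rot": [0, 0, 0]}, {"dp": [0, 0, 0], "rot": [0, 0, 0]}, {"dp": [0, 0, 0], "rot": [0, 0, 0]}, {"dp": [0, 0, 0], "rot": [0, 0, 0]}, {"dp": [0, 0, 0], "rot": [0, 0, 0]}, {"dp": [0, 0, 0], "rot": [0, 0, 0]}, {"dp": [0, 0, 0], "rot": [0, 0, 0]}], gripper=0)

```text
time_s: 26.8
tcp_pos: [0.3793, -0.2854, 0.0037]
eef_rot: [180.0, 0.0, 141.8]
contact_force: [-0.4, 1.3, 6.0]
finger_gap: 0.0168
grip_force: 60.4
```

```bash
python3 - <<'E'
from h import *
go([.6779,.1516,.12],144)
E
```

```text
now [ 0.3793 -0.2854  0.0037] [1.7997e+02 2.0000e-02 1.4184e+02] total units tool axes [ 0.879 13.205 -2.902] rows>= 12.0
tool z rot units -0.472
```

Request:
carry_out(series=[{"dp": [0, 0, -0.3], "rot": [0, 0, 0]}, {"dp": [0, 0, -0.7], "rot": [0, 0, 0]}, {"dp": [0, 0, -0.9], "rot": [0, 0, 0]}, {"dp": [0, 0, -0.7], "rot": [0, 0, 0]}, {"dp": [0, 0, -0.4], "rot": [0, 0, 0]}, {"dp": [0, 0, 0], "rot": [0, 0, 0]}], gripper=0)

```text
time_s: 27.4
tcp_pos: [0.3803, -0.2858, 0.1251]
eef_rot: [179.9, 0.2, 141.8]
contact_force: [1.2, 0.0, -3.6]
finger_gap: 0.016
grip_force: 59.3
```

```bash
python3 - <<'E'
from h import *
for n in("top","scene"):
    im,cam=snap(n)
    cs=blobs(masks(im)["green"],150)
    for c in cs:
        P=cast(cam,c.reshape(-1,2),.008)[:,:2]
        (x,y),(w,hh),a=cv2.minAreaRect((P*1000).astype(np.float32))
        if 600<x<740 and 90<y<230:
            if w>hh: a-=90
            a=np.radians(a+90 if a<90 else a-90); d=np.array([np.cos(a),np.sin(a)]); d*=np.sign(d[0])
            print(n,(x,y),w,hh,np.degrees(np.arctan2(d[1],d[0])),"origin",np.array([x,y])+11*d)
print(bot.get_state()["tcp_pos"],bot.get_state()["finger_gap"])
go([.6779,.1516,.12],144.5)
E
```

```text
top (669.2791748046875, 158.3121337890625) 91.57933044433594 174.5445098876953 -35.527667999267585 origin [678.23135984 151.92007754]
scene (665.2398681640625, 157.5264892578125) 89.92720031738281 176.75656127929688 -36.29103469848633 origin [674.10609814 151.01573155]
[ 0.37863179 -0.28425723  0.12274481] 0.016349264182318517
now [ 0.3786 -0.2843  0.1227] [ 1.7996e+02 -5.0000e-02  1.4187e+02] total units tool axes [ 0.843 13.191  0.079] rows>= 12.0
tool z rot units -0.574
```

Request:
carry_out(series=[{"dp": [0, 0, 0], "rot": [0, 0, -0.5]}, {"dp": [0.012, 0.472, 0], "rot": [0, 0, 0]}, {"dp": [0.026, 0.943, 0], "rot": [0, 0, 0]}, {"dp": [0.026, 0.943, 0], "rot": [0, 0, 0]}, {"dp": [0.026, 0.943, 0], "rot": [0, 0, 0]}, {"dp": [0.026, 0.943, 0], "rot": [0, 0, 0]}, {"dp": [0.026, 0.943, 0], "rot": [0, 0, 0]}, {"dp": [0.026, 0.943, 0], "rot": [0, 0, 0]}, {"dp": [0.026, 0.943, 0], "rot": [0, 0, 0]}, {"dp": [0.026, 0.943, 0], "rot": [0, 0, 0]}, {"dp": [0.026, 0.943, 0], "rot": [0, 0, 0]}, {"dp": [0.026, 0.943, 0], "rot": [0, 0, 0]}, {"dp": [0.026, 0.943, 0], "rot": [0, 0, 0]}, {"dp": [0.026, 0.943, 0], "rot": [0, 0, 0]}, {"dp": [0.026, 0.943, 0], "rot": [0, 0, 0]}, {"dp": [0.012, 0.472, 0], "rot": [0, 0, 0]}, {"dp": [0, 0, 0], "rot": [0, 0, 0]}, {"dp": [0, 0, 0], "rot": [0, 0, 0]}, {"dp": [0, 0, 0], "rot": [0, 0, 0]}], gripper=0)

```text
time_s: 29.4
tcp_pos: [0.6751, 0.1487, 0.1214]
eef_rot: [-179.8, -0.1, 144.0]
contact_force: [-1.0, -0.4, -3.8]
finger_gap: 0.0163
grip_force: 59.3
```

```bash
python3 - <<'E'
from h import *
show("wrist","w8",150)
go([.677,.1517,.04],144.2);print(bot.get_state()["joint_positions"].round(1))
E
```

```text
green px 39 338 wh 22 80 xy [ 0.6484 -0.0982]
green px 69 32 wh 59 98 xy [0.4871 0.1051]
grey px 53 412 wh 18 14 xy [ 0.708  -0.1256]
grey px 497 407 wh 28 24 xy [0.9363 0.2017]
grey px 546 365 wh 9 33 xy [0.9193 0.2555]
grey px 28 358 wh 17 72 xy [ 0.6548 -0.1011]
grey px 533 250 wh 52 25 xy [0.8151 0.2903]
grey px 30 224 wh 65 61 xy [ 0.5728 -0.0084]
grey px 554 196 wh 30 25 xy [0.7843 0.3211]
grey px 91 243 wh 230 169 xy [0.6106 0.0181]
grey px 496 80 wh 56 40 xy [0.6863 0.3219]
grey px 367 175 wh 359 323 xy [0.6902 0.2185]
grey px 54 17 wh 34 78 xy [0.4846 0.1093]
now [0.6755 0.1486 0.122 ] [-1.7984e+02 -6.0000e-02  1.4395e+02] total units tool axes [0.012 0.091 2.05 ] rows>= 2.0
tool z rot units -0.055
[-49.7  41.9  49.5  91.7 -34.6  63.   62.8]
```

View pics/w8.png

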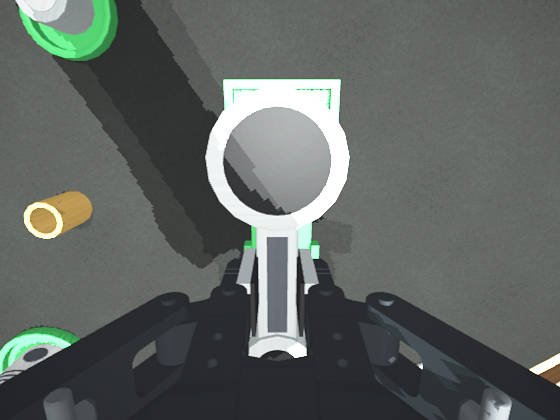

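The held rod hides most of the cradle. Its wide end's outer edge shows from (223,80) to (341,80), so I use that edge to check the origin.

```bash
python3 - <<'E'
from h import *
im,cam=load("w8")
P=cast(cam,[(223,80),(341,80),(223,110),(341,110)],.012)[:,:2]; e=P[1]-P[0]; n=np.array([e[1],-e[0]])/np.linalg.norm(e)
n*=np.sign(n[0]);print(P.round(4),np.linalg.norm(e),np.degrees(np.arctan2(n[1],n[0])),"origin",(P[0]+P[1])/2+.095*n)
c=cast(cam,[(278,162)],.136);print("big-end ctr",c)
E
```

```text
[[0.5752 0.1727]
 [0.6255 0.2419]
 [0.5915 0.1597]
 [0.643  0.2305]] 0.08554362785700001 -36.01451231611897 origin [0.6771876  0.15139834]
big-end ctr [[0.63417538 0.17943893 0.136     ]]
```

Request:
carry_out(series=[{"dp": [0.01, 0.08, 0.4], "rot": [0, 0, 0]}, {"dp": [0, 0, 0.7], "rot": [0, 0, 0]}, {"dp": [0, 0, 0.7], "rot": [0, 0, 0]}, {"dp": [0, 0, 0.3], "rot": [0, 0, 0]}, {"dp": [0, 0, 0], "rot": [0, 0, 0]}, {"dp": [0, 0, 0], "rot": [0, 0, 0]}, {"dp": [0, 0, 0], "rot": [0, 0, 0]}], gripper=0)

```text
time_s: 30.15
tcp_pos: [0.6799, 0.1539, 0.0412]
eef_rot: [179.9, 0.1, 144.1]
contact_force: [0.8, 0.2, -3.1]
finger_gap: 0.0167
grip_force: 59.2
```

```bash
python3 - <<'E'
from h import *
go([.677,.1516,.0077],144.2)
E
```

```text
now [0.6799 0.1539 0.0412] [1.7987e+02 1.5000e-01 1.4412e+02] total units tool axes [ 0.028 -0.092  0.836] rows>= 1.0
tool z rot units -0.019
```

Request:
carry_out(series=[{"dp": [0.01, -0.04, 0.2], "rot": [0, 0, 0]}, {"dp": [0, 0, 0.2], "rot": [0, 0, 0]}, {"dp": [0, 0, 0.16], "rot": [0, 0, 0]}, {"dp": [0, 0, 0.1], "rot": [0, 0, 0]}, {"dp": [0, 0, 0.08], "rot": [0, 0, 0]}, {"dp": [0, 0, 0.06], "rot": [0, 0, 0]}, {"dp": [0, 0, 0], "rot": [0, 0, 0]}, {"dp": [0, 0, 0], "rot": [0, 0, 0]}], gripper=0)

```text
time_s: 30.95
tcp_pos: [0.6769, 0.1531, 0.0079]
eef_rot: [-180.0, -0.0, 144.1]
contact_force: [-3.4, -0.3, 2.0]
finger_gap: 0.0163
grip_force: 60.0
```

Request:
carry_out(series=[{"dp": [0, 0, 0], "rot": [0, 0, 0]}, {"dp": [0, 0, 0], "rot": [0, 0, 0]}, {"dp": [0, 0, 0], "rot": [0, 0, 0]}, {"dp": [0, 0, 0], "rot": [0, 0, 0]}, {"dp": [0, 0, 0], "rot": [0, 0, 0]}, {"dp": [0, 0, -0.3], "rot": [0, 0, 0]}, {"dp": [0, 0, -0.7], "rot": [0, 0, 0]}, {"dp": [0, 0, -1], "rot": [0, 0, 0]}, {"dp": [0, 0, -1], "rot": [0, 0, 0]}, {"dp": [0, 0, -1], "rot": [0, 0, 0]}, {"dp": [0, 0, -1], "rot": [0, 0, 0]}, {"dp": [0.7, 0, -0.5], "rot": [0, 0, 0]}, {"dp": [0.7, 0, 0], "rot": [0, 0, 0]}, {"dp": [0, 0, 0], "rot": [0, 0, 0]}, {"dp": [0, 0, 0], "rot": [0, 0, 0]}], gripper=0.6)

```text
time_s: 32.45
tcp_pos: [0.6313, 0.1867, 0.2278]
eef_rot: [179.9, -0.0, 144.2]
contact_force: [0.6, 0.1, 0.2]
finger_gap: 0.0508
grip_force: 0.0
```

```bash
python3 - <<'E'
import h
from h import *
show("wrist","w9",150); im,cam=load("w9")
show("top","top9",1e9); a,cam2=load("top9"); cv2.imwrite("pics/fin.png",np.hstack([im[:300,80:480],cv2.resize(a[100:280,150:390],(400,300))])[:,:,::-1])
find(a,cam2,"grey",(309,150),.054,.004)
E
```

```text
green px 260 166 wh 60 97 xy [0.6065 0.1813]
green px 135 100 wh 68 55 xy [0.4748 0.1174]
grey px 135 398 wh 29 75 xy [ 0.7516 -0.1256]
grey px 409 381 wh 48 32 xy [0.9344 0.1755]
grey px 551 365 wh 20 16 xy [1.0175 0.3312]
grey px 88 366 wh 9 26 xy [ 0.6799 -0.139 ]
grey px 414 331 wh 10 26 xy [0.8743 0.2165]
grey px 125 102 wh 45 46 xy [0.4752 0.113 ]
grey px 280 182 wh 365 559 xy [0.6311 0.1906]
grey (309, 150) xy [ 0.6855 -0.1242] D mm 61.5 rms mm 1.86
```

View pics/fin.png

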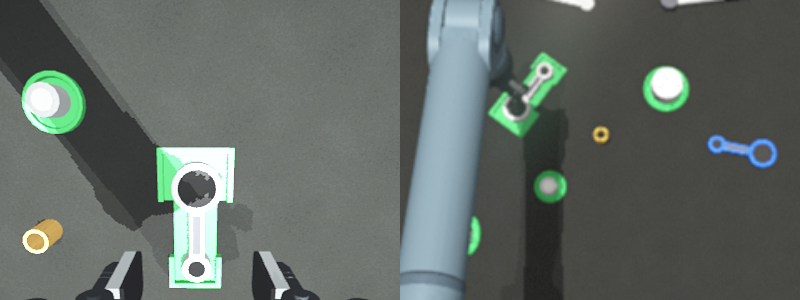

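```bash
python3 - <<'E'
from h import *
im,cam=load("w9")
hsv=cv2.cvtColor(im,cv2.COLOR_RGB2HSV); m=((hsv[...,1]<25)&(hsv[...,2]>200)).astype(np.uint8); m[:,:200]=0;m[:,330:]=0;m[290:]=0
for nm,(y0,y1) in dict(big=(150,215),small=(250,290)).items():
    ys,xs=np.nonzero(m[y0:y1]); print(nm,"rows",ys.min()+y0,ys.max()+y0,"cols",xs.min(),xs.max())
B=cast(cam,[(276,187)],.024)[0,:2]; S=cast(cam,[(277,269)],.024)[0,:2]; d=S-B
print("B-S",np.linalg.norm(d),np.degrees(np.arctan2(d[1],d[0])),"rod origin",B+d*53/95)
P=cast(cam,[(237,148),(315,148)],.012)[:,:2]; E=cast(cam,[(249,288),(301,288)],.012)[:,:2].mean(0); W=P.mean(0); u=(E-W)/np.linalg.norm(E-W)
print("cradle len",np.linalg.norm(E-W),"origin",W+u*.095,np.degrees(np.arctan2(u[1],u[0])))
print(bot.get_state()["contact_force"])
E
```

```text
big rows 150 214 cols 244 313
small rows 250 286 cols 251 299
B-S 0.09710464193910896 -35.10067228382137 rod origin [0.67815048 0.15282432]
cradle len 0.16898452551826743 origin [0.67748798 0.15161472] -36.201795646523074
[-0.09085516 -0.35064947  1.31296935]
```

The rod sits 1.4 mm from the cradle origin and within about 1° of its axis. All four parts are placed and the gripper is clear, so I hand in.

```bash
python3 -c "
from cell import bot
print(bot.hand_in())"
```

```text
the job is handed in; nothing more can be done
None
```

All four parts are set down in their holders and released, with the bush and can left alone, and the job was handed in at about 33 s of the 106 s; the hand-in returned no verdict.

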